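# Unplug an engraved canister at the laser marker and stand it on the tray

### The job

The engraved canister still leans in the spring jaws of the rotary chuck with its orange-knobbed rubber bung pressed tight in its mouth. Work the bung out by rocking it left and right (across the way the canister leans, not along it) while you pull, without dragging the canister up out of the jaws with it, and put the bung in the grey bung bin. Lift the empty canister out of the chuck and stand it gently upright on the blue lining of the wooden tray, leaving the two finished canisters there undisturbed.

Things in the scene. Friction and masses are not known exactly. Their poses are not given: they have to be found in the camera images.
- bung_mid (a point): Centre of the bung to be pulled; z along its axis, out of the canister. Foot upward: black rubber shank 21 mm across, 22 mm long; black flange 36 mm across, 4 mm thick; round orange knob 28 mm across, 26 mm tall. 52 mm in all, 30 g; this point is 26 mm above the foot. It starts in line with the canister, its flange 3 mm clear of the rim, so there is room to rock it.
- knob (a point): Middle of that bung's orange knob, half-way up (39 mm above the bung's foot, 13 mm below the knob's top); z along the bung's axis. Grip it here, firmly (up to 0.6 N m to rock), best with the fingers on its left and right so that they close along the direction of rocking.
- jar_mouth (a point): Middle of the canister's mouth, level with its rim; z out along its axis. The hole is 30 mm across. Rubber lips 7 mm below the rim grip the shank by friction: a straight pull takes 28 to 40 N, more than the jaws hold; rocked, it slides out at half that. Turn it about the lips, 6 to 8 degrees to each side (10 at most), over 0.3 to 0.7 s, drawing 2 mm a stroke; it is free after about 13 mm.
- jar_mid (a point): Centre of the engraved aluminium canister in the chuck; z along its axis to the mouth. Cylinder 56 mm across, 92 mm tall, 0.26 kg, this point 46 mm from either end. It starts with its bottom on the chuck's face, its lower 38 mm between the jaws, held by friction only: about 20 N (16 to 25) slides it out. Raised 6 mm with the bung in, the job is spoiled. Grip it 70 mm above its bottom, fingers along its axis.
- chuck: Steel three-jaw chuck, 100 mm across, of the fixed rotary unit. Origin: middle of its face, where the canister's bottom rests. z: the chuck's axis, leaning 35 degrees from vertical, roughly towards the robot. y: level, across the lean; rock the bung towards +y and -y. x: away from the robot and up. Jaws 38 mm tall stand at 0, 120 and 240 degrees from x, 28 to 40 mm from the axis.
- tray: Low wooden tray with blue lining, fixed: 300 mm (x) by 200 mm (y) outside, walls 13 mm thick and 35 mm high, lined floor 10 mm above the table. Origin: middle of its underside, on the table. Two finished canisters stand in its half at +x (near x = 85, y = +43 and -43 mm); the half at -x is empty. Left or right of the chuck.
- tray_free (a point): Middle of the empty part of the tray, on the lining (tray x = -60, y = 0 mm, 10 mm above the table): a good place to stand the canister.
- bin: Grey plastic bung bin, open on top, fixed: 180 mm (x) by 120 mm (y) by 45 mm high outside, walls and floor 4 mm. Origin: middle of its underside, on the table. Two spare bungs stand knob down in its half at +x (near x = 58 mm); the half at -x is empty. On the other side of the chuck from the tray.
- bin_free (a point): Middle of the empty part of the bin, on its floor (bin x = -40, y = 0 mm, 4 mm above the table): a good place to put the bung.
- done0_mid (a point): Centre of a finished canister standing in the tray: 56 mm across, 92 mm tall, z up. To be left alone.
- done1_mid (a point): Centre of the other finished canister standing in the tray, alike. To be left alone.
Mind the look-alikes: they are no part of the job. What is shaped like the part that bears bung_mid but green or purple is not meant. What is shaped like the part that bears done1_mid but green is not meant.

How it is judged:
By the outcome, as a careful person would: the job done as asked, in the order asked, and still so for the second after the job is handed in, with the robot touching nothing.
It also fails if it takes over 67 s, if anything falls off the work surface, if the arm or the gripper's body presses on something with over 40 N, if the wrist force passes 120 N, or if a joint passes its speed limit or range.

### The arm

A 6-joint arm with a two-finger parallel gripper is mounted at the origin on the work surface. World frame = base frame: x ahead of the robot, y to its left, z up, the work surface at z = 0. Lengths are in mm, angles in rad, forces in N, time in s.
With the tool pointing down it reaches from about 400 to 825 mm from the base axis. Payload 7 kg.
Tool frame: the origin (TCP) lies between the finger pads; the fingertips stand 17 mm ahead of it and the grasp point (between the pads) lies 2 mm behind it (manip.nose_length is the distance from the TCP to the fingertips, in mm); z points along the fingers, y is the line along which they close (so a half turn about z gives the same grasp; the last joint's range is limited). The gripper opens to 88 mm and grips with 3 to 60 N. Pads are 19 mm wide; open, the fingers measure 130 mm over their backs; the gripper's body (78 mm by 193 mm) begins 47 mm behind the grasp point.
Start: joints at [1.477, 0.359, 0.012, 0, -1.224, -0.288], TCP at [251.506, 626.371, 243.561] pointing down, gripper open.
Joint ranges: [-3.07, 3.07], [-1.43, 2.12], [-1.02, 1.25], [-3.03, 1.67], [-3.05, -0], [-3.03, 3.03]. Speed limits (rad/s): [2.39, 2.39, 3.01, 3.14, 3.14, 3.14].

### API

Orientations are given as a unit quaternion [w, x, y, z].
In Python, from rig import manip, viewer, boxes_of, masks_of gives the robot as it stands. The module is installed in compiled form; this text tells all that it offers.
- The arm moves only by the shell command python3 -m jog 'ROWS' [FORCE]. ROWS is JSON, a list that holds one entry, the list of rows, each a list of 5 numbers: the shift along the tool's x, y, z in units of 100 mm (1.0 is 100 mm), then the turn about the tool's z in units of 180 degrees (1.0 is 180 degrees), then the opening, from -1 (shut) to 1 (fully open), so that 0 is half open. In form: [[[dx, dy, dz, roll, gripper], ...]]. A call has 1 to 10 rows; each row is the pose to reach, as a shift and turn from the pose commanded when the call began, along the tool's axes at that moment, turning the shorter way round; what a row does not reach only later rows make up. A row lasts 1/10 s, in which the tool goes at most 50 mm and 8.59 degrees, less where a joint would pass 70% of its speed; a pose out of reach is approached as far as the arm can. A call with a number of a shift or a turn outside -1 to 1 is refused whole. A call with a gripper value outside its range is refused whole. The fingers move at their own pace and stop on an object; FORCE is the grip in N (left out, the last holds). Time passes only in rows, so rows that repeat a pose let the fingers close. It gives the time, the measured TCP pose, the force, the opening and the grip force at its end, in the units of the state.
- manip.sense(): the state, without advancing time (a new reading comes with each control period).
- viewer.grab_frame(name): name is "scene" or "top" or "wrist"; returns (picture, depth): 420x560x3 uint8, blue, green, red; 420x560 float32, mm along the optical axis (not along the pixel's ray), 0 where there is no reading.
- viewer.camera_info(name): a dict with "intrinsics" (3x3 intrinsics, pixels), "R" (3x3) and "t" (3): a world point X has camera coordinates R X + t. Camera axes: x right, y down, z forward; pixel columns grow to the right and rows downward; lengths in mm; the calibration is good to about 2 mm. A picture is of the moment at which its call begins: read the wrist's pose just before it. camera_info takes no time and is no camera call; for the wrist camera it gives the pose at the moment of the call.
- manip.hand_in(): hands the job in; it is judged then, once.
Trained networks look in the newest picture that a camera, given by its name, has taken for a name from the list of things; names that differ only in an ending like _2 or _b are one class to them, and where a whole thing is asked for, a point or a joint stands for the part that bears it (a point fixed in the world has none). Each returns a list of dicts, best first, with "conf" (0 to 1); they miss things now and then, are a little off and sometimes report something else, mostly with a low value. They report only what shows in the picture. A call takes as long as a camera call. They do not tell look-alikes from the thing itself.
- boxes_of(camera, query): "bbox" ([left, top, width, height] in pixels, round what is visible of it).
- masks_of(camera, query): "pixels" (420x560 bool, what is visible of it) and "bbox" ([left, top, width, height] in pixels, round what is visible of it).
The state is a dict: "clock": time; "joints": joint angles; "joint_vel": joint speeds; "joint_efforts": joint torques, N m; "tcp_pos": TCP position; "tool_rot": TCP orientation; "force": force on the tool from outside, world axes, zero at the start; "ft_torque": the same for the moment, N m; "finger_gap": opening from 0.0 (shut) to 1.0 (fully open); "gripper_force": force on a finger pad.
Only numpy, scipy, OpenCV 4.12 (cv2) and the standard library are available. Lean on these libraries where they do the work, as an engineer would, in place of code of your own. Each camera call takes 0.05 s, during which the arm holds its last target. There are 200 camera calls.

## Working session

There is one attempt and no reset: what is moved stays moved. The work goes in short steps, Python scripts to look and compute and a shell command to move; the robot and the scene stay as the last step left them, time stands still between calls to the robot, and variables do not carry over. Pictures are saved under pics/ and viewed, at most 13 in all, crops included, and the job is handed in when it is done.

```bash
mkdir -p pics
cat > h.py <<'E'
import numpy as np,cv2
from rig import manip,viewer,boxes_of,masks_of
from scipy.spatial.transform import Rotation as Ro
def rot(q): return Ro.from_quat([q[1],q[2],q[3],q[0]]).as_matrix()
def pts(cam,d,mask):
    i=viewer.camera_info(cam);K=np.array(i['intrinsics']);R=np.array(i['R']);t=np.array(i['t'])
    v,u=np.nonzero(mask&(d>0));z=d[v,u]
    c=np.stack([(u-K[0,2])*z/K[0,0],(v-K[1,2])*z/K[1,1],z],1)
    return (c-t)@R
def proj(cam,X):
    i=viewer.camera_info(cam);c=np.array(i['R'])@X+i['t'];p=np.array(i['intrinsics'])@c;return p[:2]/p[2]
E
python3 - <<'E'
from h import *
np.set_printoptions(precision=3,suppress=True)
s=manip.sense();print(s);print(rot(s['tool_rot']));print(manip.nose_length)
for c in('scene','top'):
    p,d=viewer.grab_frame(c);cv2.imwrite(f'pics/{c}0.png',p);np.save(f'{c}0.npy',d)
    for q in['bung_mid','jar_mid','chuck','tray','bin','done0_mid']:
        for m in masks_of(c,q)[:5]:
            P=pts(c,d,m['pixels'])
            print(c,q,round(m['conf'],2),m['bbox'],np.median(P,0).round(0),np.percentile(P,2,0).round(0),np.percentile(P,98,0).round(0))
E
```

```text
{'clock': 0.0, 'joints': array([ 1.477,  0.359,  0.011, -0.   , -1.224, -0.288]), 'joint_vel': array([-0.   , -0.001,  0.001, -0.   , -0.002,  0.002]), 'joint_efforts': array([ -0.002, -58.272,  29.306,   6.998,   0.007,  -0.   ]), 'tcp_pos': array([251.339, 625.939, 242.61 ]), 'tool_rot': array([ 0.001,  0.982, -0.19 , -0.   ]), 'force': array([ 0.261, -0.604,  0.36 ]), 'ft_torque': array([ 0.005, -0.033, -0.019]), 'gripper_force': 0.0, 'finger_gap': 0.9992767187203373}
[[ 0.928 -0.373 -0.001]
 [-0.373 -0.928 -0.002]
 [ 0.     0.002 -1.   ]]
17.0
scene bung_mid 0.73 [301.6, 157.9, 19.6, 21.7] [562.  45. 264.] [540.  35. 244.] [577.  65. 278.]
scene bung_mid 0.7 [239.1, 238.8, 23.0, 27.5] [451. -40.  25.] [421. -60.  -1.] [463.  -7.  35.]
scene bung_mid 0.46 [265.0, 225.4, 24.9, 9.2] [482.  60.  26.] [458.  42.   6.] [500.  80.  34.]
scene jar_mid 0.65 [304.0, 169.3, 33.0, 48.8] [598.  25. 224.] [553.  12. 173.] [630.  65. 257.]
scene jar_mid 0.48 [130.9, 288.7, 109.2, 83.7] [ 430. -282.    7.] [ 352. -349.    0.] [ 535. -219.   46.]
scene chuck 0.87 [310.6, 194.5, 66.4, 82.7] [668. 
[... 595 characters left out ...]
541.  36. 250.] [578.  64. 280.]
top jar_mid 0.89 [241.4, 178.1, 29.8, 28.5] [594.  34. 240.] [554.  12. 180.] [635.  72. 260.]
top chuck 0.8 [240.3, 161.6, 48.4, 39.5] [652.  15. 172.] [583. -27.  69.] [722.  79. 219.]
top tray 0.68 [341.6, 226.8, 50.4, 64.7] [ 438. -290.    7.] [ 356. -348.   -1.] [ 533. -222.   49.]
top tray 0.58 [130.1, 194.0, 73.2, 98.6] [448. 336.  12.] [322. 234.   3.] [611. 430.  40.]
top tray 0.2 [168.5, 204.7, 21.8, 24.5] [550. 286.  96.] [527. 265.  19.] [578. 315. 108.]
top bin 0.94 [344.2, 229.3, 48.9, 60.7] [ 437. -290.    6.] [ 356. -349.   -1.] [ 533. -221.   49.]
top done0_mid 0.61 [140.5, 202.7, 23.3, 22.4] [555. 371.  95.] [532. 351.  13.] [584. 403. 106.]
```

View pics/scene0.png

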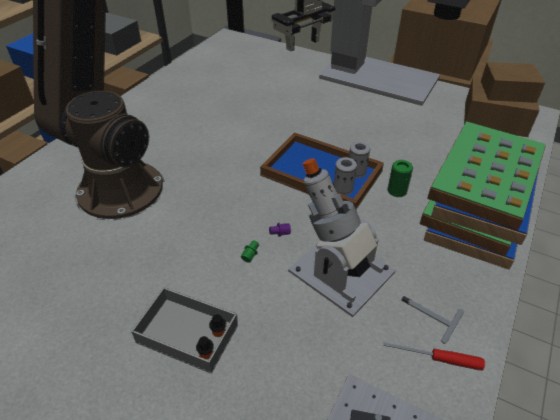

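View pics/top0.png

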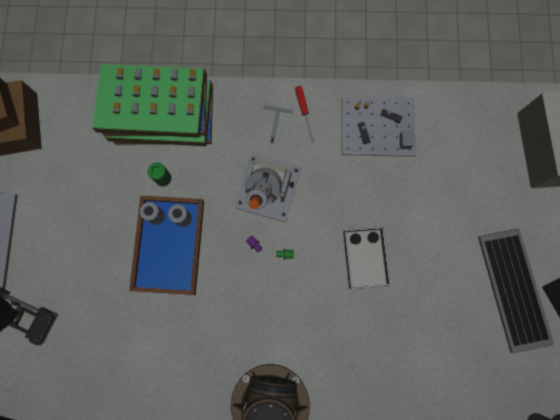

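The orange-knobbed bung is in the leaning canister at scene (310,166) and top (256,201). The look-alikes are the green bung at scene (250,250), the purple bung at scene (280,229) and the green canister at scene (400,178). The tray with the two grey canisters is at top (167,245), and the bin is at top (366,258). Next I fit the axis and view an enlarged crop.

```bash
cat >> h.py <<'E'
from scipy.optimize import least_squares
A35=np.radians(35)
def axis(az): return np.array([np.sin(A35)*np.cos(az),np.sin(A35)*np.sin(az),np.cos(A35)])
def cylfit(P,r,x0):
    """P jar side points; x0=[az, cx, cy] of axis at z=240"""
    def f(x):
        a=axis(x[0]);q=P-[x[1],x[2],240];q=q-np.outer(q@a,a);return np.linalg.norm(q,axis=1)-r
    return least_squares(f,x0,loss='soft_l1',f_scale=1.5)
def orange(p):
    h=cv2.cvtColor(p,cv2.COLOR_BGR2HSV);return (h[...,0]>4)&(h[...,0]<16)&(h[...,1]>170)&(h[...,2]>80)
E
python3 - <<'E'
from h import *
np.set_printoptions(precision=3,suppress=True)
Pj=[];
for c in('scene','top'):
    p=cv2.imread(f'pics/{c}0.png');d=np.load(f'{c}0.npy')
    m=orange(p);P=pts(c,d,m);k=P[(P[:,2]>200)&(np.abs(P[:,1])<150)]
    print(c,'knob',len(k),np.median(k,0),k.min(0),k.max(0))
    if c=='scene': cv2.imwrite('pics/crop0.png',cv2.resize(p[120:290,220:420],None,fx=3.5,fy=3.5,interpolation=cv2.INTER_CUBIC))
    viewer.grab_frame(c)
    for m in masks_of(c,'jar_mid'):
        if m['conf']>.6:
            P=pts(c,d,cv2.erode(m['pixels'].astype(np.uint8),np.ones((3,3)))>0);Pj.append(P[(P[:,2]>160)&(P[:,2]<245)&(P[:,0]>500)])
P=np.vstack(Pj);r=cylfit(P,28,[np.radians(150),575,38]);print(len(P),np.degrees(r.x[0]),r.x,r.cost,axis(r.x[0]))
for c in('top',):
  d=np.load('top0.npy');viewer.grab_frame(c)
  for q in('tray','bin'):
    m=[m for m in masks_of(c,q) if (m['bbox'][0]<240)==(q=='tray')][0]['pixels'];P=pts(c,d,m)
    print(q,cv2.minAreaRect(P[P[:,2]<60][:,:2].astype(np.float32)))
  for m in masks_of(c,'done0_mid'): 
    P=pts(c,d,m['pixels']);P=P[P[:,2]>85];print('done',m['conf'],P.mean(0))
E
```

```text
scene knob 150 [560.518  45.103 268.312] [543.302  37.078 252.538] [572.631  61.472 280.909]
top knob 86 [554.789  50.775 273.679] [542.992  38.158 256.857] [570.669  61.695 282.171]
775 166.06740981252833 [  2.898 570.948  50.455] 898.2217444229866 [-0.557  0.138  0.819]
tray ((469.32928466796875, 340.068359375), (214.39358520507812, 301.26177978515625), 88.17735290527344)
bin ((446.9723815917969, -290.72039794921875), (190.04147338867188, 132.70265197753906), 6.230076789855957)
done 0.67 [557.85  375.705  98.263]
done 0.47 [564.641 353.454  97.479]
done 0.36 [560.919  49.747 267.865]
```

View pics/crop0.png

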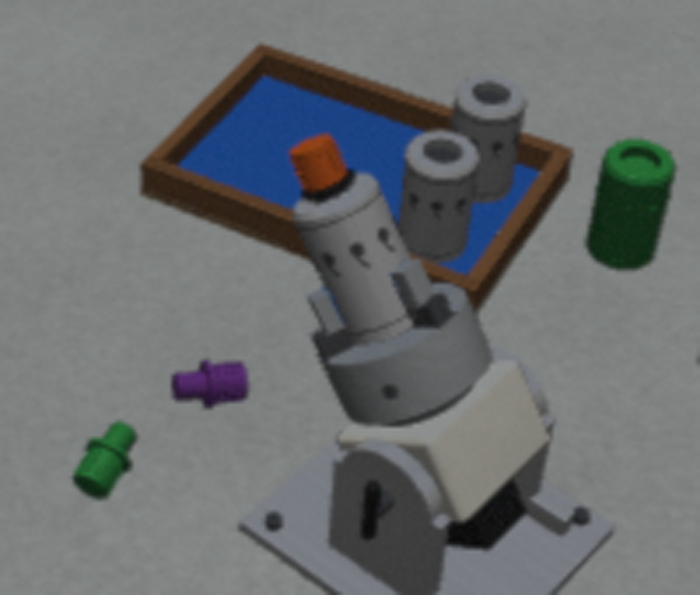

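The crop shows the orange knob and black flange on the engraved canister in the chuck at crop (318,165). That is the only orange-knobbed bung in a canister, so it is the one meant. The green one at (105,460) and the purple one at (215,382) lie loose on the table. Next I move above it for a close look.

```bash
for i in 1; do
python3 -m jog '[[[0.3,0.2,-0.5,0,1],[0.6,0.5,-0.9,0,1],[0.9,0.8,-1,0,1],[1,0.9,-1,0,1]]]' >/dev/null
python3 -m jog '[[[0.35,0.3,-0.2,0,1],[0.7,0.6,-0.4,0,1],[1,0.9,-0.6,0,1]]]' >/dev/null
python3 -m jog '[[[0.35,0.3,0,0,1],[0.7,0.6,0,0,1],[1,0.9,0,0,1]]]' >/dev/null
python3 -m jog '[[[0.35,0.3,0,0,1],[0.7,0.6,0,0,1],[0.8,0.9,0,0,1]]]' >/dev/null
python3 -m jog '[[[0.25,0.3,0,-0.02,1],[0.5,0.6,0,-0.044,1],[0.5,0.6,0,-0.044,1],[0.5,0.6,0,-0.044,1]]]'; done
python3 - <<'E'
from h import *
np.set_printoptions(precision=3,suppress=True)
s=manip.sense();print(s['tcp_pos']);print(rot(s['tool_rot']))
i=viewer.camera_info('wrist');R=np.array(i['R']);print('cam pos',-R.T@i['t'],'look',R[2],'x',R[0],i['intrinsics'][0])
p,d=viewer.grab_frame('wrist');cv2.imwrite('pics/w1.png',p);np.save('w1.npy',d)
E
```

```text
clock: 2.8
tcp_pos: [494.0, 75.6, 403.0]
tool_rot: [0.0, 0.992, -0.123, -0.0]
force: [-0.7, -0.3, -0.7]
finger_gap: 1.002
gripper_force: 0.0
[494.045  75.607 402.98 ]
[[ 0.97  -0.244 -0.001]
 [-0.244 -0.97  -0.   ]
 [-0.001  0.    -1.   ]]
cam pos [561.496  58.02  544.83 ] look [-0.253  0.064 -0.965] x [-0.245 -0.97   0.   ] [318.232   0.    279.596]
```

View pics/w1.png

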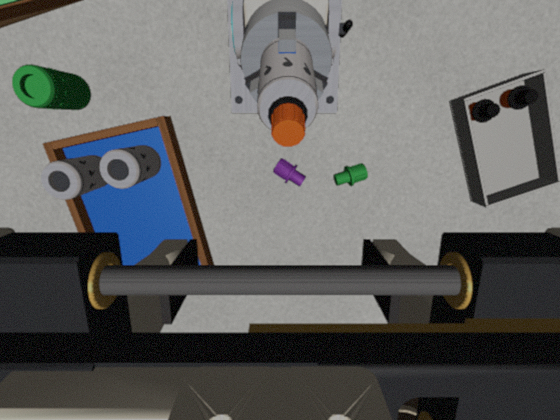

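The wrist view shows the knob at (288,127), and the canister is aligned almost with the image's vertical. The bin is at (505,135) with its free half toward the bottom, and the tray is at left with its finished canisters at (64,180) and (122,168). Next I do a precise fit.

```bash
cat > fit.py <<'E'
from h import *
def ptsW(d,m,i):
    K=np.array(i['intrinsics']);v,u=np.nonzero(m&(d>0));z=d[v,u]
    return (np.stack([(u-K[0,2])*z/K[0,0],(v-K[1,2])*z/K[1,1],z],1)-i['t'])@np.array(i['R'])
def fitall(p,d,i,x0):
    """x=[az,cx,cy] axis at z=240; -> axis, knob top s, rim s (s along axis from point at z=240)"""
    mk=cv2.erode(orange(p).astype(np.uint8),np.ones((3,3)))>0
    K=ptsW(d,mk,i);a=axis(x0[0]);c=np.array([x0[1],x0[2],240.])
    K=K[np.linalg.norm(K-c-30*a,axis=1)<60]
    m2=np.ones(d.shape,bool)&~(cv2.dilate(orange(p).astype(np.uint8),np.ones((5,5)))>0);J=ptsW(d,m2,i)
    for _ in range(4):
        a=axis(x0[0]);c=np.array([x0[1],x0[2],240.])
        def cyl(P,r,a,c):
            q=P-c;s=q@a;return np.linalg.norm(q-np.outer(s,a),axis=1)-r,s
        rj,sj=cyl(J,28,a,c);rk,sk=cyl(K,14,a,c)
        rim=np.percentile(sj[(rj<-6)&(rj>-12)&(sj>-40)&(sj<40)],50)
        js=J[(np.abs(rj)<5)&(sj<rim-4)&(sj>rim-50)]
        top=np.percentile(sk,97);ks=K[(np.abs(rk)<4)&(sk<top-4)]
        def f(x):
            A=axis(x[0]);C=np.array([x[1],x[2],240.]);return np.r_[cyl(js,28,A,C)[0],cyl(ks,14,A,C)[0]]
        x0=least_squares(f,x0,loss='soft_l1',f_scale=1.).x
    r=f(x0);return x0,axis(x0[0]),top,rim,len(js),len(ks),np.abs(r).mean()
E
python3 - <<'E'
from fit import *
np.set_printoptions(precision=3,suppress=True)
p=cv2.imread('pics/w1.png');d=np.load('w1.npy');i=viewer.camera_info('wrist')
x,a,top,rim,*o=fitall(p,d,i,[np.radians(166),571,50])
c=np.array([x[1],x[2],240]);print(np.degrees(x[0]),x,a,top,rim,o)
print('knob from top',c+(top-13)*a,'from rim',c+(rim+20)*a,'lips',c+(rim-7)*a, 'bottom',c+(rim-92)*a)
E
```

```text
166.11663994728022 [  2.899 571.346  49.255] [-0.557  0.138  0.819] 40.99292484444009 7.464924177924103 [1483, 408, np.float64(0.3304021915606899)]
knob from top [555.759  53.108 262.93 ] from rim [556.053  53.035 262.498] lips [571.087  49.319 240.381] bottom [618.416  37.621 170.753]
```

```bash
python3 -m jog '[[[0.35,0.04,0.1,0,1],[0.655,0.067,0.35,0,1],[0.655,0.067,0.7,0,1],[0.655,0.067,0.9,0,1],[0.655,0.067,0.9,0,1]]]' >/dev/null
python3 -m jog '[[[0,0,0.2,0,1],[0,0,0.4,0,1],[0,0,0.4,0,1],[0,0,0.4,0,1]]]'
python3 - <<'E'
from h import *
np.set_printoptions(precision=2,suppress=True)
s=manip.sense();R=rot(s['tool_rot']);print(s['tcp_pos'],'to go, tool axes',R.T@(np.array([555.9,53.1,272.7])-s['tcp_pos']),np.degrees(np.arctan2(R[1,0],R[0,0])))
E
```

```text
clock: 3.75
tcp_pos: [556.5, 54.8, 275.1]
tool_rot: [-0.0, 0.993, -0.121, 0.001]
force: [0.5, -0.6, 1.0]
finger_gap: 1.0
gripper_force: 0.0
[556.48  54.82 275.09] to go, tool axes [-0.15  1.81  2.39] -13.890618071150044
```

```bash
python3 -m jog '[[[0,0.018,0.024,0,0],[0,0.018,0.024,0,-0.2],[0,0.018,0.024,0,-0.3],[0,0.018,0.024,0,-0.3]]]' 60
python3 -m jog '[[[0,0,0,0,-1],[0,0,0,0,-1],[0,0,0,0,-1],[0,0,0,0,-1],[0,0,0,0,-1]]]' 60
python3 - <<'E'
from h import *
np.set_printoptions(precision=3,suppress=True)
p0,L,c,s=0,27,.819,.574
# pattern of (phi,D); pivot through lips, tool frame at phi0
def rows(phi0,D0,seq):
    for ph,D in seq:
        P=lambda f,D:-np.array([np.cos(np.radians(f)),np.sin(np.radians(f))])*(L+D)*s
        d=P(ph,D)-P(phi0,D0);f=np.radians(phi0);d=np.array([[np.cos(f),np.sin(f)],[-np.sin(f),np.cos(f)]])@d
        print('[%.3f,%.3f,%.3f,%.3f,-1],'%(d[0]/100,d[1]/100,-(D-D0)*c/100,(ph-phi0)/180),end='')
    print()
st=lambda sg,D:[(sg*f,D+e) for f,e in((-11,.2),(-4,.8),(4,1.4),(10,1.9),(12.5,2))]
rows(0,0,[(6,0),(11,0),(12.5,0)]+st(-1,0))
rows(-12.5,2,st(1,2)+st(-1,4))
rows(-12.5,6,st(1,6)+st(-1,8))
rows(-12.5,10,st(1,10)+st(-1,12))
E
```

```text
clock: 4.15
tcp_pos: [555.7, 52.3, 271.6]
tool_rot: [-0.0, 0.993, -0.122, 0.0]
force: [0.2, -0.4, 0.3]
finger_gap: 0.698
gripper_force: 0.0
clock: 4.65
tcp_pos: [555.7, 52.7, 271.2]
tool_rot: [-0.0, 0.993, -0.121, 0.0]
force: [0.6, 0.5, 1.2]
finger_gap: 0.306
gripper_force: 60.0
[0.001,-0.016,0.000,0.033,-1],[0.003,-0.030,0.000,0.061,-1],[0.004,-0.034,0.000,0.069,-1],[0.002,-0.030,-0.002,0.061,-1],[-0.004,-0.011,-0.007,0.022,-1],[-0.008,0.011,-0.011,-0.022,-1],[-0.008,0.029,-0.016,-0.056,-1],[-0.008,0.036,-0.016,-0.069,-1],
[-0.001,-0.004,-0.002,0.008,-1],[-0.003,-0.025,-0.007,0.047,-1],[-0.001,-0.050,-0.011,0.092,-1],[0.003,-0.068,-0.016,0.125,-1],[0.005,-0.075,-0.016,0.139,-1],[0.002,-0.071,-0.018,0.131,-1],[-0.009,-0.052,-0.023,0.092,-1],[-0.017,-0.027,-0.028,0.047,-1],[-0.022,-0.008,-0.032,0.014,-1],[-0.023,0.000,-0.033,0.000,-1],
[-0.001,-0.005,-0.002,0.008,-1],[-0.002,-0.029,-0.007,0.047,-1],[0.000,-0.056,-0.011,0.092,-1],[0.004,-0.077,-0.016,0.125,-1],[0.007,-0.085,-0.016,0.139,-1],[0.004,-0.081,-0.018,0.131,-1],[-0.008,-0.058,-0.023,0.092,-1],[-0.017,-0.031,-0.028,0.047,-1],[-0.022,-0.009,-0.032,0.014,-1],[-0.023,-0.000,-0.033,0.000,-1],
[-0.001,-0.006,-0.002,0.008,-1],[-0.002,-0.032,-0.007,0.047,-1],[0.001,-0.063,-0.011,0.092,-1],[0.006,-0.085,-0.016,0.125,-1],[0.009,-0.095,-0.016,0.139,-1],[0.006,-0.090,-0.018,0.131,-1],[-0.007,-0.065,-0.023,0.092,-1],[-0.017,-0.034,-0.028,0.047,-1],[-0.022,-0.010,-0.032,0.014,-1],[-0.023,-0.000,-0.033,0.000,-1],
```

```bash
python3 -m jog '[[[0.001,-0.016,0,0.033,-1],[0.003,-0.030,0,0.061,-1],[0.004,-0.034,0,0.069,-1],[0.004,-0.034,0,0.069,-1]]]'
python3 -m jog '[[[0,0.004,-0.002,-0.008,-1],[-0.003,0.023,-0.007,-0.047,-1],[-0.002,0.045,-0.011,-0.092,-1],[0.002,0.063,-0.016,-0.125,-1],[0.004,0.07,-0.016,-0.138,-1]]]'
python3 - <<'E'
from h import *
np.set_printoptions(precision=2,suppress=True)
s=manip.sense();R=rot(s['tool_rot']);print(s['tcp_pos'],s['force'],s['ft_torque'],np.degrees(np.arctan2(R[1,0],R[0,0])),s['finger_gap'])
p,d=viewer.grab_frame('wrist');cv2.imwrite('pics/w2.png',p)
E
```

```text
clock: 5.05
tcp_pos: [556.7, 55.8, 271.1]
tool_rot: [-0.0, 0.974, -0.228, -0.0]
force: [-1.1, 2.6, -1.0]
finger_gap: 0.305
gripper_force: 60.0
clock: 5.55
tcp_pos: [553.6, 48.8, 271.8]
tool_rot: [0.0, 1.0, -0.01, -0.001]
force: [-0.3, 0.5, -3.6]
finger_gap: 0.308
gripper_force: 60.0
[553.63  48.76 271.82] [-0.35  0.51 -3.57] [ 0.37  0.08 -0.09] -1.189737219905383 0.30794771656038306
```

View pics/w2.png

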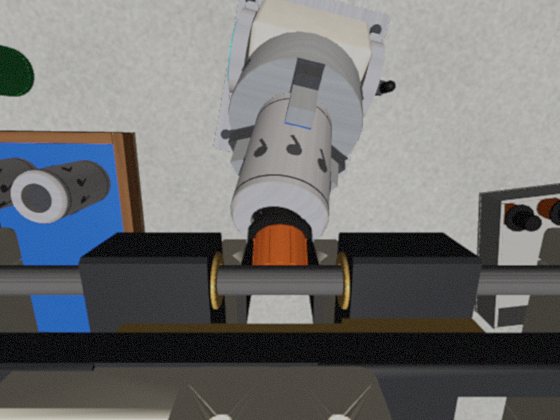

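The knob at (282,245) turns with the gripper, and the canister at (281,190) is still seated. I continue the strokes.

```bash
python3 -m jog '[[[-0.001,-0.004,-0.002,0.008,-1],[-0.003,-0.025,-0.007,0.047,-1],[-0.001,-0.050,-0.011,0.092,-1],[0.003,-0.068,-0.016,0.125,-1],[0.005,-0.075,-0.016,0.139,-1],[0.002,-0.071,-0.018,0.131,-1],[-0.009,-0.052,-0.023,0.092,-1],[-0.017,-0.027,-0.028,0.047,-1],[-0.022,-0.008,-0.032,0.014,-1],[-0.023,0,-0.033,0,-1]]]'
cat > chk.py <<'E'
from fit import *
import sys
np.set_printoptions(precision=2,suppress=True)
s=manip.sense();R=rot(s['tool_rot']);print(s['tcp_pos'],s['force'],s['ft_torque'])
i=viewer.camera_info('wrist');p,d=viewer.grab_frame('wrist');cv2.imwrite(f'pics/{sys.argv[1]}.png',p)
a=axis(np.radians(166.1));c=np.array([571.35,49.25,240])
J=ptsW(d,~(cv2.dilate(orange(p).astype(np.uint8),np.ones((5,5)))>0),i)-c
sj=J@a;r=np.linalg.norm(J-np.outer(sj,a),axis=1)
m=(r>20)&(r<26.5)&(np.abs(sj)<35);h,e=np.histogram(sj[m],np.arange(-4,36,1.));k=h.argmax()
print('rim s (was 7.5):',np.median(sj[m&(np.abs(sj-e[k]-.5)<2)]),h.max())
E
python3 chk.py w3
```

```text
clock: 6.6
tcp_pos: [551.3, 49.0, 275.4]
tool_rot: [-0.0, 1.0, -0.011, -0.001]
force: [2.0, 1.1, -6.9]
finger_gap: 0.307
gripper_force: 60.0
[551.32  49.02 275.39] [ 1.96  1.11 -6.87] [ 0.19 -0.56 -0.12]
rim s (was 7.5): 6.788243521297787 725
```

```bash
python3 -m jog '[[[-0.001,-0.005,-0.002,0.008,-1],[-0.002,-0.029,-0.007,0.047,-1],[0,-0.056,-0.011,0.092,-1],[0.004,-0.077,-0.016,0.125,-1],[0.007,-0.085,-0.016,0.139,-1],[0.004,-0.081,-0.018,0.131,-1],[-0.008,-0.058,-0.023,0.092,-1],[-0.017,-0.031,-0.028,0.047,-1],[-0.022,-0.009,-0.032,0.014,-1],[-0.023,0,-0.033,0,-1]]]'
python3 chk.py w4
```

```text
clock: 7.65
tcp_pos: [549.0, 49.1, 278.9]
tool_rot: [-0.0, 1.0, -0.011, -0.0]
force: [2.2, -0.0, -7.9]
finger_gap: 0.307
gripper_force: 60.0
[549.04  49.1  278.86] [ 2.17 -0.02 -7.91] [ 0.05 -0.69 -0.22]
rim s (was 7.5): 7.4072521510230285 895
```

```bash
python3 -m jog '[[[-0.001,-0.006,-0.002,0.008,-1],[-0.002,-0.032,-0.007,0.047,-1],[0.001,-0.063,-0.011,0.092,-1],[0.006,-0.085,-0.016,0.125,-1],[0.009,-0.095,-0.016,0.139,-1],[0.006,-0.090,-0.018,0.131,-1],[-0.007,-0.065,-0.023,0.092,-1],[-0.017,-0.034,-0.028,0.047,-1],[-0.022,-0.010,-0.032,0.014,-1],[-0.023,0,-0.033,0,-1]]]'
python3 chk.py w5
```

```text
clock: 8.7
tcp_pos: [546.9, 49.3, 284.1]
tool_rot: [-0.0, 1.0, -0.01, 0.0]
force: [-8.0, 3.5, 7.3]
finger_gap: 0.304
gripper_force: 60.0
[546.9   49.32 284.11] [-8.05  3.46  7.28] [1.5  2.69 0.12]
rim s (was 7.5): 7.628039294897045 803
```

View pics/w5.png

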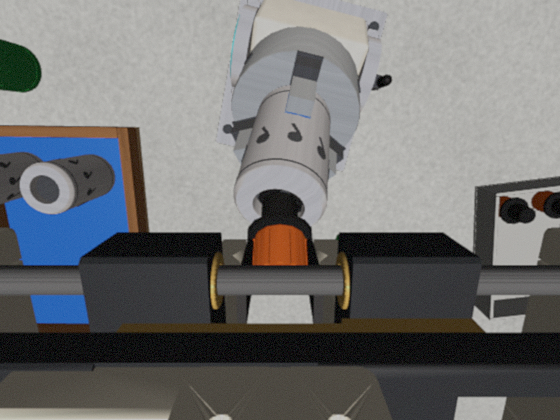

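The bung is out: the black shank is visible at (280,205), clear of the mouth, and the canister has not risen. I draw it off along the axis and carry it to the bin.

```bash
python3 -m jog '[[[0.002,-0.025,0,0.034,-1],[0.006,-0.051,0,0.069,-1],[0.006,-0.051,0,0.069,-1]]]' >/dev/null
python3 -m jog '[[[-0.115,0,-0.164,0,-1],[-0.23,0,-0.328,0,-1],[-0.26,0,-0.6,0,-1],[-0.26,0.1,-0.9,0,-1],[-0.26,0.4,-0.9,0,-1],[-0.26,0.8,-0.9,0,-1]]]'
python3 -m jog '[[[-0.05,0.4,0,0,-1],[-0.1,0.8,0,0,-1],[-0.1,1,0,0,-1]]]' >/dev/null
python3 -m jog '[[[-0.05,0.4,0,0,-1],[-0.1,0.8,0,0,-1],[-0.1,1,0,0,-1],[-0.1,1,0,0,-1]]]'
python3 - <<'E'
from fit import *
np.set_printoptions(precision=2,suppress=True)
s=manip.sense();R=rot(s['tool_rot']);print(R.T@(np.array([398,-293,54])-s['tcp_pos']))
p,d=viewer.grab_frame('wrist');cv2.imwrite('pics/w6.png',p)
i=viewer.camera_info('wrist')
for m in masks_of('wrist','bin')[:1]:
    P=ptsW(d,m['pixels'],i);P=P[(P[:,2]<60)];print(m['conf'],cv2.minAreaRect(P[:,:2].astype(np.float32)))
E
```

```text
clock: 9.65
tcp_pos: [503.9, -17.0, 374.9]
tool_rot: [-0.001, 0.993, -0.119, 0.002]
force: [1.1, -0.2, -0.3]
finger_gap: 0.301
gripper_force: 60.0
clock: 10.35
tcp_pos: [435.0, -208.5, 374.1]
tool_rot: [0.0, 0.993, -0.122, 0.001]
force: [0.1, 0.3, 0.5]
finger_gap: 0.305
gripper_force: 60.0
[-16.09  90.73 320.17]
0.64 ((435.5205078125, -287.0267028808594), (197.66610717773438, 130.94577026367188), 7.518390655517578)
```

```bash
python3 -m jog '[[[-0.08,0.4,0.2,0,-1],[-0.16,0.8,0.5,0,-1],[-0.16,0.9,0.9,0,-1],[-0.16,0.9,1,0,-1]]]' >/dev/null
python3 -m jog '[[[0,0,0.4,0,-1],[0,0,0.8,0,-1],[0,0,1,0,-1],[0,0,1,0,-1]]]' >/dev/null
python3 - <<'E'
from h import *
p,d=viewer.grab_frame('wrist');cv2.imwrite('pics/w7.png',p);print(manip.sense()['tcp_pos'])
E
```

```text
[ 399.23376452 -289.03984909  173.04234715]
```

View pics/w7.png

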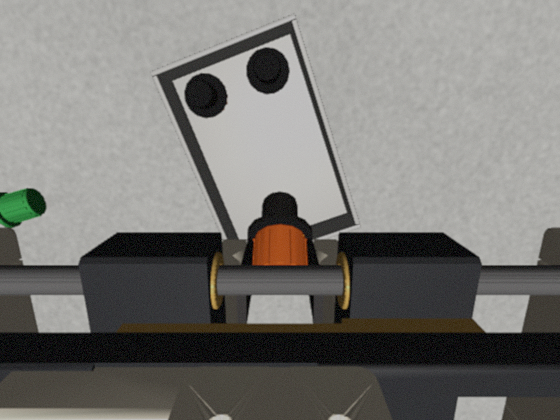

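Run:
```python
from fit import *
np.set_printoptions(precision=1,suppress=True)
i=viewer.camera_info('wrist');K=np.array(i['intrinsics']);R=np.array(i['R']);o=-R.T@i['t']
for uv in((355,222),(295,17),(155,75)):
    r=R.T@np.linalg.inv(K)@[*uv,1];print(o+r*(45-o[2])/r[2])
```

```text
[ 365.9 -350.6   45. ]
[ 537.3 -335.9   45. ]
[ 524.  -219.2   45. ]
```

```bash
python3 -m jog '[[[0,0,0.35,0,-1],[0,0,0.7,0,-1],[0,0,0.9,0,-1],[0,0,0.9,0,-1]]]' >/dev/null
python3 -m jog '[[[0,0,0.1,0,-1],[0,0,0.2,0,-1],[0,0,0.27,0,-1],[0,0,0.27,0,-1],[0,0,0.27,0,-1]]]'
python3 -m jog '[[[0,0,0,0,-0.2],[0,0,0,0,-0.2],[0,0,0,0,-0.2],[0,0,0,0,-0.1],[0,0,0,0,-0.1]]]'
```

```text
clock: 12.2
tcp_pos: [398.6, -289.9, 55.9]
tool_rot: [0.0, 0.993, -0.121, -0.0]
force: [-0.7, -0.5, -0.1]
finger_gap: 0.31
gripper_force: 60.0
clock: 12.7
tcp_pos: [398.5, -289.8, 55.8]
tool_rot: [0.0, 0.993, -0.121, 0.0]
force: [0.0, -0.1, 0.5]
finger_gap: 0.443
gripper_force: 0.0
```

```bash
python3 -m jog '[[[0,0,-0.3,0,-0.1],[0,0,-0.7,0,-0.1],[0,0,-1,0,0]]]' >/dev/null
python3 -m jog '[[[0.1,-0.3,-0.4,0,1],[0.2,-0.7,-0.8,0,1],[0.2,-1,-1,0,1]]]' >/dev/null
python3 -m jog '[[[0,-0.4,-0.3,0,1],[0,-0.8,-0.6,0,1],[0,-1,-1,0,1]]]' >/dev/null
python3 -m jog '[[[0,-0.4,0,0,1],[0,-0.8,0,0,1],[0.2,-1,-0.1,0,1],[0.2,-1,-0.1,0,1]]]'
python3 - <<'E'
from fit import *
np.set_printoptions(precision=2,suppress=True)
s=manip.sense();R=rot(s['tool_rot']);print(R.T@(np.array([579.4,47.2,226])-s['tcp_pos']))
i=viewer.camera_info('wrist');p,d=viewer.grab_frame('wrist');cv2.imwrite('pics/w8.png',p)
P=ptsW(d,np.ones(d.shape,bool),i)
az=np.radians(166.1);x0=[az,571.35,49.25]
for _ in range(4):
    a=axis(x0[0]);q=P-[x0[1],x0[2],240];t=q@a;r=np.linalg.norm(q-np.outer(t,a),axis=1)
    m=(abs(r-28)<5)&(t<3)&(t>-45);f=cylfit(P[m],28,x0);x0=f.x
m=(r>18)&(r<26)&(abs(t)<30);print(m.sum(),np.degrees(x0[0]),x0,'rim',np.median(t[m]))
p2,d2=viewer.grab_frame('top');cv2.imwrite('pics/t8.png',cv2.resize(p2[150:320,110:420],None,fx=2.5,fy=2.5))
E
```

```text
clock: 14.0
tcp_pos: [511.7, -6.1, 366.0]
tool_rot: [0.0, 0.993, -0.12, 0.0]
force: [-0.5, -1.0, -0.2]
finger_gap: 1.001
gripper_force: 0.0
[ 52.95 -67.93 140.07]
1258 166.11169219058704 [  2.9  571.58  48.24] rim 7.187271765263453
```

View pics/t8.png

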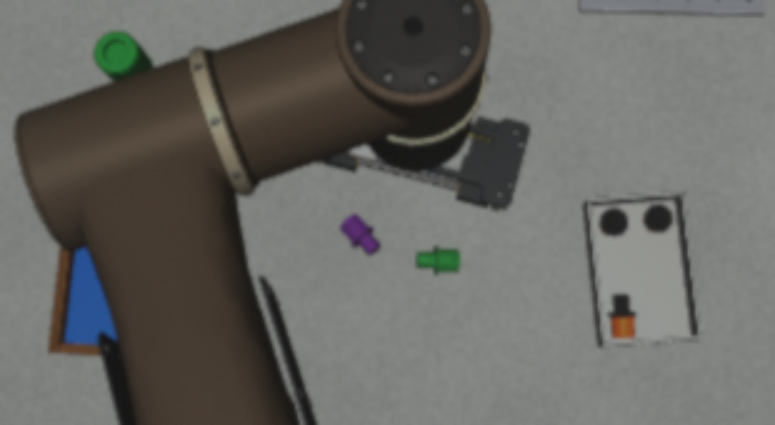

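The bung lies in the empty half of the bin at crop (622,317), with the two spare bungs untouched at (613,222) and (658,217). The canister is still seated, so I descend to grip it.

```bash
python3 -m jog '[[[0.3,-0.35,0,0,1],[0.53,-0.67,0.1,0,1],[0.53,-0.67,0.4,0,1],[0.53,-0.67,0.8,0,1],[0.53,-0.67,0.9,0,1],[0.53,-0.67,0.9,0,1]]]' >/dev/null
python3 - <<'E'
from h import *
s=manip.sense();R=rot(s['tool_rot']);print(R.T@(np.array([579.6,46.4,226])-s['tcp_pos']))
E
```

```text
[ 2.61671702 -4.32742806 48.55041972]
```

```bash
python3 -m jog '[[[0.026,-0.043,0.2,0,1],[0.026,-0.043,0.4,0,1],[0.026,-0.043,0.49,0,1],[0.026,-0.043,0.49,0,1]]]'
python3 -m jog '[[[0,0,0,0,0.3],[0,0,0,0,-1],[0,0,0,0,-1],[0,0,0,0,-1],[0,0,0,0,-1]]]' 60
```

```text
clock: 15.1
tcp_pos: [580.8, 47.1, 227.3]
tool_rot: [0.0, 0.993, -0.122, 0.0]
force: [0.6, 0.2, 0.7]
finger_gap: 1.0
gripper_force: 0.0
clock: 15.6
tcp_pos: [580.6, 46.7, 227.1]
tool_rot: [0.001, 0.993, -0.121, -0.0]
force: [-1.8, -1.8, 3.3]
finger_gap: 0.628
gripper_force: 60.0
```

```bash
python3 -m jog '[[[-0.029,0,-0.041,0,-1],[-0.057,0,-0.082,0,-1],[-0.086,0,-0.123,0,-1],[-0.115,0,-0.164,0,-1],[-0.144,0,-0.205,0,-1],[-0.172,0,-0.246,0,-1],[-0.201,0,-0.287,0,-1],[-0.23,0,-0.328,0,-1],[-0.258,0,-0.369,0,-1],[-0.287,0,-0.41,0,-1]]]'
python3 -m jog '[[[-0.15,0,-0.21,0,-1],[-0.3,0,-0.5,0,-1],[-0.3,0,-0.7,0,-1],[-0.3,0,-0.7,0,-1]]]'
python3 - <<'E'
from h import *
p,d=viewer.grab_frame('wrist');cv2.imwrite('pics/w9.png',p);np.save('w9.npy',d)
E
```

```text
clock: 16.6
tcp_pos: [552.5, 54.5, 267.6]
tool_rot: [0.0, 0.993, -0.122, -0.0]
force: [-0.2, 1.3, -1.6]
finger_gap: 0.624
gripper_force: 60.0
clock: 17.0
tcp_pos: [524.6, 62.3, 341.5]
tool_rot: [-0.001, 0.993, -0.121, 0.003]
force: [0.6, 0.1, -2.8]
finger_gap: 0.627
gripper_force: 60.0
```

View pics/w9.png

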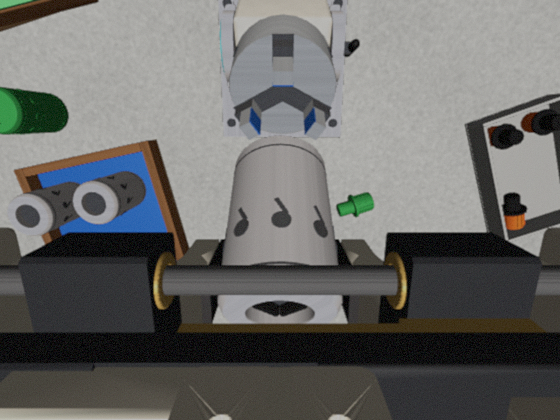

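The canister is clear of the chuck and held leaning at (280,210). I carry it over the empty part of the tray.

```bash
python3 -m jog '[[[-0.3,-0.33,0,0,-1],[-0.6,-0.66,0,0,-1],[-0.9,-1,0,0,-1],[-0.9,-1,0,0,-1]]]' >/dev/null
python3 -m jog '[[[-0.3,-0.33,0,0,-1],[-0.6,-0.66,0,0,-1],[-0.9,-1,0,0,-1],[-0.9,-1,0,0,-1]]]' >/dev/null
python3 -m jog '[[[-0.2,-0.2,0,0,-1],[-0.44,-0.39,0.2,0,-1],[-0.44,-0.39,0.6,0,-1],[-0.44,-0.39,0.9,0,-1],[-0.44,-0.39,0.9,0,-1]]]'
python3 - <<'E'
from fit import *
np.set_printoptions(precision=1,suppress=True)
i=viewer.camera_info('wrist');p,d=viewer.grab_frame('wrist');cv2.imwrite('pics/w10.png',p)
h=cv2.cvtColor(p,cv2.COLOR_BGR2HSV);m=(h[...,0]>105)&(h[...,0]<125)&(h[...,1]>150)&(h[...,2]>60)
P=ptsW(d,m,i);P=P[abs(P[:,2]-10)<6];print(len(P),cv2.minAreaRect(P[:,:2].astype(np.float32)),P[:,2].mean())
p,d=viewer.grab_frame('top');h=cv2.cvtColor(p,cv2.COLOR_BGR2HSV);m=(h[...,0]>105)&(h[...,0]<125)&(h[...,1]>150)
P=pts('top',d,m);P=P[(abs(P[:,2]-10)<8)&(P[:,0]<650)];print(len(P),cv2.minAreaRect(P[:,:2].astype(np.float32)))
s=manip.sense();R=rot(s['tool_rot']);print(R.T@(np.array([365,348,90])-s['tcp_pos']))
E
```

```text
clock: 18.35
tcp_pos: [362.3, 344.8, 242.6]
tool_rot: [0.004, 0.993, -0.122, -0.002]
force: [-0.0, -0.5, -2.7]
finger_gap: 0.627
gripper_force: 60.0
13429 ((445.3533630371094, 335.9736328125), (174.5747833251953, 230.79891967773438), 87.98406219482422) 10.97731853834013
2735 ((468.55194091796875, 336.0264892578125), (170.42018127441406, 272.42816162109375), 88.50564575195312)
[  0.2  -1.2 157.7]
```

View pics/w10.png

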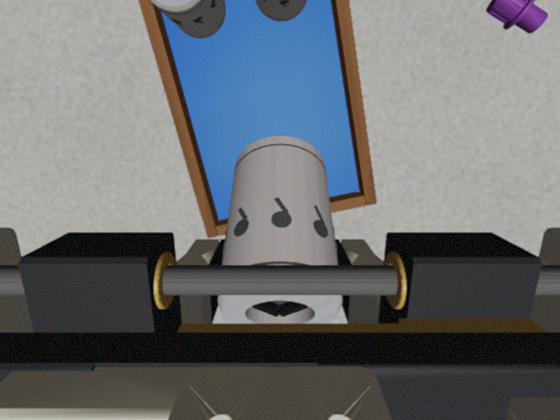

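The canister is held over the tray's near end, with the empty half ahead of it and the done canisters at the top of the picture, (190,15) and (280,5). I lower it and let it swing down by easing the grip.

```bash
python3 -m jog '[[[0,0,0.35,0,-1],[0,0,0.7,0,-1],[0,0,0.9,0,-1],[0,0,0.9,0,-1]]]' >/dev/null
python3 -m jog '[[[0,0,0.25,0,-1],[0,0,0.5,0,-1],[0,0,0.63,0,-1],[0,0,0.68,0,-1],[0,0,0.68,0,-1],[0,0,0.68,0,-1]]]'
cat > tilt.py <<'E'
from fit import *
import sys
np.set_printoptions(precision=2,suppress=True)
s=manip.sense();T=rot(s['tool_rot']);print(s['clock'],s['tcp_pos'],s['force'],s['ft_torque'],s['finger_gap'],s['gripper_force'])
i=viewer.camera_info('wrist');p,d=viewer.grab_frame('wrist');cv2.imwrite(f'pics/{sys.argv[1]}.png',p)
Q=(ptsW(d,np.ones(d.shape,bool),i)-s['tcp_pos'])@T   # tool frame
Q=Q[(np.abs(Q[:,1])<6)&(Q[:,0]>0)&(Q[:,0]<110)&(Q[:,2]>-45)&(Q[:,2]<72)]  # near mid-plane: front line
from collections import Counter
best=(0,)
for k in range(400):
    a,b=Q[np.random.randint(len(Q),size=2)]
    v=np.array([b[0]-a[0],b[2]-a[2]]);n=np.linalg.norm(v)
    if n<12: continue
    v/=n;r=abs((Q[:,0]-a[0])*v[1]-(Q[:,2]-a[2])*v[0]);c=(r<1).sum()
    th=np.degrees(np.arctan2(v[0],v[1]));th=(th+90)%180-90
    if c>best[0] and abs(th)<60: best=(c,th,Q[r<1].min(0),Q[r<1].max(0))
print('front line: inliers,tilt deg (bottom fwd +)',best)
E
python3 tilt.py w11
python3 -m jog '[[[0,0,0,0,-1],[0,0,0,0,-1],[0,0,0,0,-1],[0,0,0,0,-1]]]' 10
python3 tilt.py w12
```

```text
clock: 19.45
tcp_pos: [364.9, 348.8, 91.4]
tool_rot: [-0.001, 0.993, -0.121, 0.001]
force: [0.4, -0.7, -2.8]
finger_gap: 0.627
gripper_force: 60.0
19.45 [364.88 348.79  91.36] [ 0.44 -0.73 -2.84] [ 0.05 -0.02 -0.07] 0.6273383718325175 59.999781117076054
front line: inliers,tilt deg (bottom fwd +) (np.int64(3079), np.float64(34.782646767355374), array([ 14.61,  -5.99, -27.73]), array([61.45,  6.  , 41.24]))
clock: 19.9
tcp_pos: [364.1, 347.7, 89.8]
tool_rot: [-0.0, 0.993, -0.121, 0.0]
force: [0.4, -0.6, -2.7]
finger_gap: 0.634
gripper_force: 10.0
19.9 [364.08 347.71  89.81] [ 0.41 -0.59 -2.74] [-0.04  0.01  0.03] 0.6341646993449844 9.999752447765786
front line: inliers,tilt deg (bottom fwd +) (np.int64(3074), np.float64(34.839834624376664), array([ 14.72,  -6.  , -27.75]), array([61.47,  6.  , 40.91]))
```

```bash
python3 -m jog '[[[0,0,0.02,0,-1],[0,0,0.045,0,-1],[0,0,0.045,0,-1],[0,0,0.045,0,-1]]]' 6
python3 tilt.py w13
python3 -m jog '[[[0,0,0,0,-1],[0,0,0,0,-1],[0,0,0,0,-1]]]' 4
python3 tilt.py w14
```

```text
clock: 20.35
tcp_pos: [364.0, 347.5, 85.0]
tool_rot: [0.0, 0.993, -0.121, -0.0]
force: [0.8, -0.4, -2.7]
finger_gap: 0.639
gripper_force: 6.0
20.35 [364.04 347.52  84.96] [ 0.78 -0.38 -2.71] [-0.03 -0.01 -0.  ] 0.6393692651650136 5.999824484606506
front line: inliers,tilt deg (bottom fwd +) (np.int64(3099), np.float64(34.70888563532776), array([ 14.68,  -5.99, -27.84]), array([61.43,  6.  , 41.48]))
clock: 20.7
tcp_pos: [364.1, 347.7, 85.2]
tool_rot: [-0.0, 0.993, -0.121, 0.0]
force: [0.1, 0.2, -2.6]
finger_gap: 0.635
gripper_force: 4.0
20.7 [364.1  347.71  85.23] [ 0.12  0.24 -2.62] [-0.09  0.   -0.02] 0.6352111300484211 3.999939742789138
front line: inliers,tilt deg (bottom fwd +) (np.int64(3083), np.float64(34.771303130161286), array([ 14.71,  -6.  , -27.61]), array([61.45,  6.  , 41.31]))
```

```bash
python3 -m jog '[[[0,0,0.01,0,-1],[0,0,0.02,0,-1],[0,0,0.02,0,-1]]]' 10
python3 -m jog '[[[0,0,0.005,0,-1],[0,0,0.01,0,-1],[0,0,0.01,0,-1]]]'
python3 tilt.py w15
```

```text
clock: 21.05
tcp_pos: [364.1, 347.7, 83.1]
tool_rot: [-0.0, 0.993, -0.121, 0.0]
force: [0.4, 0.0, -2.1]
finger_gap: 0.634
gripper_force: 10.0
clock: 21.35
tcp_pos: [364.2, 347.8, 82.5]
tool_rot: [-0.0, 0.993, -0.121, 0.0]
force: [-1.3, -0.8, 3.4]
finger_gap: 0.636
gripper_force: 10.0
21.35 [364.18 347.78  82.52] [-1.26 -0.84  3.38] [-0.39  0.55  0.  ] 0.6359960879535962 10.000251704477705
front line: inliers,tilt deg (bottom fwd +) (np.int64(3137), np.float64(34.59873319156013), array([ 14.75,  -6.  , -27.74]), array([84.21,  6.  , 71.94]))
```

```bash
python3 -m jog '[[[0.03,0,-0.003,0,-1],[0.06,0,-0.008,0,-1],[0.09,0,-0.012,0,-1],[0.12,0,-0.015,0,-1],[0.12,0,-0.015,0,-1]]]' 8
python3 tilt.py w16
```

```text
clock: 21.9
tcp_pos: [376.2, 345.0, 83.8]
tool_rot: [-0.0, 0.993, -0.122, 0.0]
force: [-2.1, 0.9, 3.7]
finger_gap: 0.639
gripper_force: 8.0
21.9 [376.22 345.03  83.84] [-2.13  0.86  3.65] [0.27 0.56 0.05] 0.6385714063362744 8.000166267156601
front line: inliers,tilt deg (bottom fwd +) (np.int64(2831), np.float64(25.521575302298373), array([ 15.84,  -6.  , -30.1 ]), array([65.68,  6.  , 71.97]))
```

```bash
python3 -m jog '[[[0.03,0,-0.001,0,-1],[0.06,0,-0.001,0,-1],[0.09,0,0,0,-1],[0.12,0,0.002,0,-1],[0.15,0,0.005,0,-1],[0.18,0,0.009,0,-1],[0.206,0,0.013,0,-1],[0.206,0,0.013,0,-1]]]' 8
python3 tilt.py w17
```

```text
clock: 22.75
tcp_pos: [396.0, 339.5, 82.2]
tool_rot: [0.0, 0.993, -0.122, -0.0]
force: [0.1, -0.1, 2.5]
finger_gap: 0.637
gripper_force: 8.0
22.75 [395.99 339.53  82.16] [ 0.15 -0.05  2.51] [ 0.03  0.1  -0.02] 0.6370034502245433 8.000046971719712
front line: inliers,tilt deg (bottom fwd +) (np.int64(1936), np.float64(11.021534599997011), array([ 20.11,  -5.99, -28.58]), array([41.14,  5.99, 71.99]))
```

```bash
python3 -m jog '[[[0.025,0,0.004,0,-1],[0.05,0,0.01,0,-1],[0.075,0,0.018,0,-1],[0.1,0,0.028,0,-1],[0.12,0,0.036,0,-1],[0.137,0,0.043,0,-1],[0.137,0,0.043,0,-1]]]' 8
python3 tilt.py w18
```

```text
clock: 23.5
tcp_pos: [409.3, 336.4, 78.1]
tool_rot: [-0.0, 0.993, -0.122, 0.0]
force: [0.2, -0.4, 3.1]
finger_gap: 0.636
gripper_force: 8.0
23.5 [409.33 336.41  78.14] [ 0.19 -0.44  3.07] [-0.49 -0.3   0.03] 0.6357439605493388 8.000076006283052
front line: inliers,tilt deg (bottom fwd +) (np.int64(1167), np.float64(1.0621101674594513), array([ 23.73,  -5.99, -23.54]), array([27.36,  5.99, 68.94]))
```

View pics/w18.png

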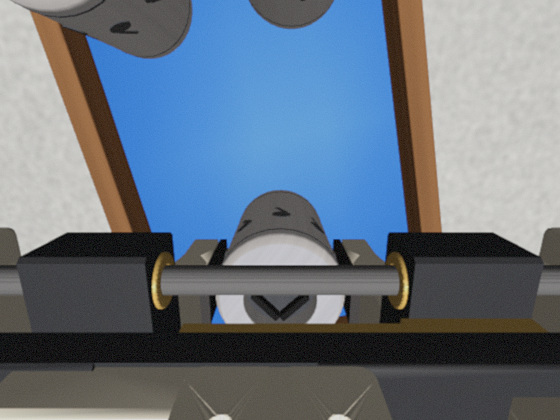

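The canister is upright to about 1°, standing on the lining at (280,270). I settle it slightly, release and retreat.

```bash
python3 -m jog '[[[0.012,0,0.006,0,-1],[0.012,0,0.006,0,-1],[0.012,0,0.003,0,-1]]]' 5
python3 -m jog '[[[0,0,0,0,0.35],[0,0,0,0,0.4],[0,0,0,0,0.5],[0,0,0,0,0.6],[0,0,0,0,0.6]]]'
python3 tilt.py w19
python3 -m jog '[[[0,0,-0.1,0,0.6],[0,0,-0.3,0,0.6],[0,0,-0.6,0,0.6],[0,0,-1,0,0.6]]]'
python3 -m jog '[[[0,0,-0.4,0,0.6],[-0.3,0,-0.8,0,0.6],[-0.6,0,-1,0,0.6],[-0.6,0,-1,0,0.6]]]'
python3 - <<'E'
from fit import *
np.set_printoptions(precision=1,suppress=True)
i=viewer.camera_info('wrist');p,d=viewer.grab_frame('wrist');cv2.imwrite('pics/w20.png',p)
P=ptsW(d,np.ones(d.shape,bool),i);q=P[(P[:,2]>92)&(P[:,2]<112)&(np.hypot(P[:,0]-410,P[:,1]-336)<45)]
print(len(q),q.mean(0),np.linalg.lstsq(np.c_[q[:,:2]-q[:,:2].mean(0),np.ones(len(q))],q[:,2],rcond=None)[0])
E
```

```text
clock: 23.85
tcp_pos: [410.1, 336.3, 77.7]
tool_rot: [-0.0, 0.993, -0.122, -0.0]
force: [-0.2, 0.7, 0.9]
finger_gap: 0.641
gripper_force: 5.0
clock: 24.35
tcp_pos: [410.2, 336.2, 77.7]
tool_rot: [0.0, 0.993, -0.122, -0.0]
force: [-0.7, 0.4, 0.5]
finger_gap: 0.79
gripper_force: 0.0
24.35 [410.16 336.18  77.7 ] [-0.71  0.37  0.51] [ 0.03  0.   -0.03] 0.7903559772528054 0.0
front line: inliers,tilt deg (bottom fwd +) (np.int64(1207), np.float64(0.8303855731411716), array([ 22.98,  -5.99, -25.28]), array([26.26,  6.  , 67.94]))
clock: 24.8
tcp_pos: [409.6, 335.3, 178.3]
tool_rot: [0.001, 0.993, -0.122, -0.001]
force: [0.2, 0.9, -0.2]
finger_gap: 0.801
gripper_force: 0.0
clock: 25.2
tcp_pos: [350.9, 352.2, 282.6]
tool_rot: [-0.004, 0.993, -0.12, 0.001]
force: [1.3, -0.1, -0.1]
finger_gap: 0.8
gripper_force: 0.0
2435 [407.2 336.4 100. ] [  0.  -0. 100.]
```

View pics/w20.png

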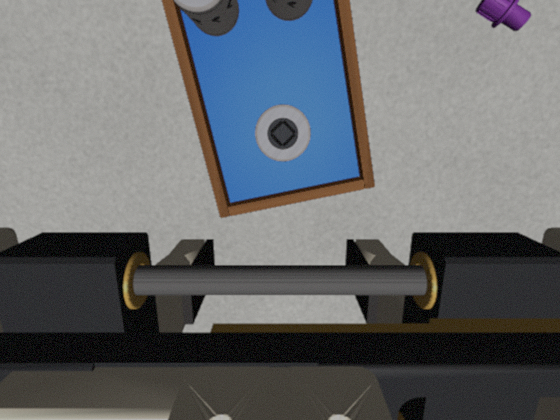

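The canister stands level at (282,133) on the blue lining, with its rim flat at about z = 100. The finished canisters are undisturbed, and the robot is clear.

```bash
python3 -c "
from rig import manip
print(manip.hand_in())"
```

```text
the job is handed in; nothing more can be done
None
```

The job is handed in after about 25 s of the 67 s allowed: the bung lies in the bin's empty half, and the canister stands upright in the tray with the two finished ones untouched; the hand-in gave no verdict.

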